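# Lock the two push clamps of a stained-glass squaring jig

### The arm

A 6-joint arm with a two-finger parallel gripper is mounted at the origin on the work surface. World frame = base frame: x ahead of the robot, y to its left, z up, the work surface at z = 0. Lengths are in m, angles in rad, forces in N, time in s.
With the tool pointing down it reaches from about 0.25 to 0.8 m from the base axis. Payload 8.5 kg.
Tool frame: the origin (TCP) lies on the centre line of the jaws, within the pads' length; the fingertips stand 22 mm ahead of it and the grasp point (between the pads) lies 3 mm ahead of it; x points along the fingers, z is the direction in which the jaws open and shut, and the axes are right-handed (so a half turn about x gives the same grasp; the last joint's range is limited). The gripper opens to 85 mm and grips with 20 to 120 N. Pads are 22 mm wide; open, the fingers measure 114 mm over their backs; the gripper's body (76 mm by 85 mm) begins 54 mm behind the grasp point. The pads swing forward as they close: fully open they stand 13 mm farther back than shut.
Start: joints at [-1.134, 0.238, -0.013, 1.319, 0, 1.571], TCP at [0.222, -0.476, 0.253] pointing down, gripper open.
Joint ranges: [-2.66, 2.66], [-1.03, 1.9], [-1.14, 1.46], [-1.82, 2.27], [-1.45, 1.34], [-3.14, 3.14]. Speed limits (rad/s): [2.22, 2.22, 2.79, 3.14, 3.14, 3.14].

### API

Orientations are given as a rotation vector (axis times angle).
In Python, from cell import ctrl gives the robot as it stands.
- The arm moves only by the tool apply_moves, never from a script. Its arguments are lists of equal length, an entry for each row: "linear": the shift along the tool's x, y, z in mm, a list of three; "turn": the turn, a rotation vector about the tool's x, y, z in degrees, a list of three; "gripper": the finger opening in mm, from 0 to 85.4. In form: {"linear": [[x, y, z], ...], "turn": [[rx, ry, rz], ...], "gripper": [gripper, ...]}. A call has 1 to 10 rows; each row shifts and turns the commanded pose from where the row before left it, along the tool's axes as they then stand; what a row does not reach is not made up. A row lasts 1/10 s, in which the tool goes at most 50 mm and 8.59 degrees, less where a joint would pass 70% of its speed; a pose out of reach is approached as far as the arm can. A call is refused whole if a number of a shift passes 50 or a number of a turn 8.59, either way. A call with a gripper value outside its range is refused whole. The fingers move at their own pace and stop on an object; "newtons" is the grip in N (left out, the last holds). Time passes only in rows, so rows that do not move let the fingers close. It gives the time, the measured TCP pose, the force and the opening at its end, in the units of the state.
- ctrl.get_state(): the state, without advancing time (a new reading comes with each control period).
- ctrl.get_image(name): name is "scene" or "side" or "wrist"; returns a dict with "frame" (384x512x3 uint8, red, green, blue), "fovy" (degrees; the focal length in pixels is half the picture's height over the tangent of half this angle, whatever the lens; pixels are square), "cx", "cy" (the principal point, pixels), "D" ([k1, k2, p1, p2, k3] as OpenCV has them; the pictures are not rectified), "origin" and "orientation" of the camera in the world. Camera axes: x right, y down, z forward; pixel columns grow to the right and rows downward; lengths in m; the calibration is good to about 2 mm. A picture is of the moment at which its call begins. There is no depth.
- ctrl.sign_off(): hands the job in, once; it reports no verdict.
Trained networks look in a picture, given as the dict that the camera call returned (one of the last four; its "shot" number tells which), for a name from the list of things; names that differ only in an ending like _2 or _b are one class to them, and where a whole thing is asked for, a point or a joint stands for the part that bears it (a point fixed in the world has none). Each returns a list of dicts, best first, with "p" (0 to 1); they miss things now and then, are a little off and sometimes report something else, mostly with a low value. They report only what shows in the picture. A call takes as long as a camera call.
- ctrl.boxes_of(picture, target): "position" ([column, row] in pixels, amid what is visible of it).
- ctrl.pinpoint(picture, target): "position" ([column, row] in pixels: a listed point, or the origin of a listed thing).
The state is a dict: "time": time; "q": joint angles; "qd": joint speeds; "joint_torque": joint torques, N m; "tool_pos": TCP position; "tool_rot": TCP orientation; "contact_force": force on the tool from outside, world axes, zero at the start; "moment": the same for the moment, N m; "gripper_width": opening from 0.0 (shut) to 1.0 (fully open).
Only numpy, scipy, OpenCV 4.12 (cv2) and the standard library are available. Lean on these libraries where they do the work, as an engineer would, in place of code of your own. Each camera call takes 0.05 s, during which the arm holds its last target.

### The job

Clamp the leaded panel in its squaring jig: push the red lever of each of the two push clamps forward and down, past its dead point, until it snaps over into lock, so that both rubber feet press the loose aluminium bar square against the panel and the panel is tight against the far fence. Only push, with the fingertips or the outside of the fingers: lift nothing, keep the robot off the panel, and leave the tools and pieces lying about where they are.

Things in the scene. Friction and masses are not known exactly. Their poses are not given: they have to be found in the camera images.
- jig: Fixed squaring jig: plywood board 440 x 470 x 18 mm, pale bed on it, bed top 30 mm above the bench. Origin on the bench surface, below the middle of the panel's near edge when the panel is home. Jig x: the way the clamps push, away from the robot; z up. Wooden fences 20 mm high on the bed: far fence's face at jig x = 180 mm, left fence's face at jig y = 122 mm.
- pivot_left (a point): Pivot of the left push clamp (+y side of the jig; steel, base 128 x 44 mm), fixed: the centre of the hinge pin of its lever, 40 mm above the bench. Axes as the jig's: the lever swings in the x-z plane. The base's side plates stand 14 mm to either side of the lever's plane and up to 14 mm above the pivot.
- grip_left (a point): Point on the axis of the left clamp's red lever, 80 mm from the pivot. The lever is a straight bar through the pivot: bare steel to 50 mm, then a red round grip of radius 8 mm with round end, to 105 mm from the pivot. Moves with the lever.
- lever_left (a joint): Swing of the left lever, rad: 0 = open, leaning back to the robot, elevation 116 deg from jig +x; elevation = 116 deg - value. Dead point 1.466; stop, locked, 1.710 (elevation 18 deg, lying forward over the plunger). A few newtons at the grip push it; from about 1.0 on the foot is squeezed and pushes back; just past the dead point the lever is drawn to the stop and stays.
- foot_left: Black rubber foot (17 mm across, 10 mm long) at the front end of the left clamp's plunger; sprung, 7 N/mm. Origin on the plunger axis 14 mm behind the foot's front face, 40 mm above the bench. The lever drives it 29 mm along jig x; it presses the middle of the bar's near face.
- pivot_right (a point): Pivot of the right push clamp (-y side of the jig; steel, base 128 x 44 mm), fixed: the centre of the hinge pin of its lever, 40 mm above the bench. Axes as the jig's: the lever swings in the x-z plane. The base's side plates stand 14 mm to either side of the lever's plane and up to 14 mm above the pivot.
- grip_right (a point): Point on the axis of the right clamp's red lever, 80 mm from the pivot. The lever is a straight bar through the pivot: bare steel to 50 mm, then a red round grip of radius 8 mm with round end, to 105 mm from the pivot. Moves with the lever.
- lever_right (a joint): Swing of the right lever, rad: 0 = open, leaning back to the robot, elevation 116 deg from jig +x; elevation = 116 deg - value. Dead point 1.466; stop, locked, 1.710 (elevation 18 deg, lying forward over the plunger). A few newtons at the grip push it; from about 1.0 on the foot is squeezed and pushes back; just past the dead point the lever is drawn to the stop and stays.
- foot_right: Black rubber foot (17 mm across, 10 mm long) at the front end of the right clamp's plunger; sprung, 7 N/mm. Origin on the plunger axis 14 mm behind the foot's front face, 40 mm above the bench. The lever drives it 29 mm along jig x; it presses the middle of the bar's near face.
- bar: Loose aluminium clamp bar 30 x 250 x 16 mm (x, y, z) lying across the bed between the two clamp feet and the panel; origin at the centre of its underside. The feet push it forward.
- panel: Loose leaded glass panel 180 x 240 mm (x, y) in a bright metal edge frame 12 mm high, amber, blue, green and orange glass; 0.8 kg; origin at the middle of its near edge, underside. Starts 1 to 4 mm short of the far fence; home, its origin is at jig x = 0.
- pliers: Lead pliers, black handles, 145 mm long, lying on the glass of the panel; origin at the underside near the joint, jaws to +x.
- nail_cup: Steel cup of nails, 54 mm across, 42 mm high (nails to 52), standing on the jig board at its near right corner; origin centre of underside.
- flux_jar: Amber jar with black lid, 48 mm across, 58 mm high, on the jig board at its near left corner; origin centre of underside.
- glass_offcut: Green glass piece 75 x 45 x 5 mm lying on the bed to the right of the panel; origin centre of underside.
- weight_block: Aluminium block 110 x 75 x 32 mm on the bench to the right; origin centre of underside.
- brush: Flat brush 190 mm long, wooden handle, on the bench to the left; origin below its middle.
- foil_roll: Copper foil roll 72 mm across, 10 mm high, on the bench to the right; origin centre of underside.

How it is judged:
At the end, for the whole second after the job is handed in: Both levers locked (joint above 1.59 rad); each foot presses the bar with over 8 N; panel's far edge within 2.5 mm of the far fence, bar's centre line within 3.5 mm of home (jig x = -15 mm); panel and bar square within 0.02 rad, flat on the bed, at rest (value of joint each of lever_left, lever_right above 1.59 rad and contact force between each of foot_left, foot_right and bar above 8 N and x of panel in the frame of jig above -0.0025 m and angle between the x axis of panel and the x axis of jig, either way round below 0.02 rad and angle between the x axis of bar and the x axis of panel, either way round below 0.02 rad and x of bar in the frame of jig above -0.0185 m and height (world z) of each of bar, panel below 0.034 m and angle between bar's own z axis and vertical below 0.06 rad and angle between panel's own z axis and vertical below 0.04 rad and linear speed of each of bar, panel below 0.01 m/s); the robot touches nothing.
It fails at once if the clamp bar is lifted or tipped up (height (world z) of bar above 0.04 m or angle between bar's own z axis and vertical above 0.25 rad).
It fails at once if the panel is lifted or tipped (height (world z) of panel above 0.04 m or angle between panel's own z axis and vertical above 0.1 rad).
It fails at once if the robot presses on the panel (contact force between any of the fingers, the arm and panel above 2 N).
It fails at once if a tool or piece lying about is knocked away or picked up (moved more than 20 mm) (distance of any of pliers, nail_cup, flux_jar, glass_offcut, weight_block, brush, foil_roll from where it was at the start of the episode above 0.02 m).
It also fails if it takes over 58 s, if anything falls off the work surface, if the arm or the gripper's body presses on something with over 40 N, if the wrist force passes 120 N, or if a joint passes its speed limit or range.

## Working session

There is one attempt and no reset: what is moved stays moved. The work goes in short steps, Python scripts to look and compute and a tool call to move; the robot and the scene stay as the last step left them, time stands still between calls to the robot, and variables do not carry over. Pictures are saved under pics/ and viewed, and the job is handed in when it is done.

Besides the shell and the picture viewer there is one more tool, called after "Emit:" as name(argument=value, ...) on one line, values as JSON. apply_moves: Moves the arm, as the interface text tells. Its arguments: {"type":"object","properties":{"linear":{"type":"array","items":{"type":"array","items":{"type":"number"}}},"turn":{"type":"array","items":{"type":"array","items":{"type":"number"}}},"gripper":{"type":"array","items":{"type":"number"}},"newtons":{"type":"number"}},"required":["linear","turn","gripper"]}

```bash
ls; mkdir -p pics; cat > h.py <<'E'
import numpy as np, cv2
from cell import ctrl
def K(p):
    h=p['frame'].shape[0]; f=h/2/np.tan(np.radians(p['fovy'])/2)
    return np.array([[f,0,p['cx']],[0,f,p['cy']],[0,0,1.]])
def Rm(p):
    o=np.array(p['orientation'],float)
    return o if o.shape==(3,3) else cv2.Rodrigues(o.reshape(3,1))[0]
def ray(p,uv):
    x=cv2.undistortPoints(np.array([[uv]],float),K(p),np.array(p['D'],float))[0,0]
    d=Rm(p)@np.array([x[0],x[1],1.]); return np.array(p['origin'],float),d/np.linalg.norm(d)
def atz(p,uv,z):
    o,d=ray(p,uv); return o+d*(z-o[2])/d[2]
def tri(obs):
    A=np.zeros((3,3));b=np.zeros(3)
    for o,d in obs:
        M=np.eye(3)-np.outer(d,d);A+=M;b+=M@o
    x=np.linalg.solve(A,b); return x,[np.linalg.norm((np.eye(3)-np.outer(d,d))@(x-o)) for o,d in obs]
def proj(p,X):
    R=Rm(p);t=-R.T@np.array(p['origin'],float)
    return cv2.projectPoints(np.array(X,float).reshape(-1,1,3),cv2.Rodrigues(R.T)[0],t,K(p),np.array(p['D'],float))[0][:,0]
def save(p,n): cv2.imwrite('pics/'+n,cv2.cvtColor(p['frame'],cv2.COLOR_RGB2BGR))
E
python3 - <<'E'
from h import *
print(ctrl.get_state())
P={}
for n in ['scene','side']:
    p=ctrl.get_image(n);save(p,n+'0.png');P[n]=p
    print(n,p['origin'],p['orientation'],p['fovy'],p['D'])
for t in ['jig','pivot_left','grip_left','pivot_right','grip_right','foot_left','foot_right','bar','panel','nail_cup','flux_jar']:
    o=[]
    for n in P:
        r=ctrl.pinpoint(P[n],t); print(t,n,[(np.round(a['position'],1).tolist(),round(a['p'],2)) for a in r[:3]])
        if r:o.append(ray(P[n],r[0]['position']))
    if len(o)==2: print('   ',*tri(o))
E
```

```text
pics
{'time': 0.0, 'q': array([-1.13400373e+00,  2.38794891e-01, -1.42626599e-02,  1.31919118e+00,
        5.46897542e-06,  1.57082917e+00]), 'qd': array([ 0.00078364,  0.00037889, -0.00092521,  0.00066498, -0.00042409,
       -0.00037756]), 'joint_torque': array([ 4.28237021e-03, -5.38776541e+01,  3.46436012e+01,  1.83951395e-02,
        3.66641389e-04,  1.13931145e-05]), 'tool_pos': array([ 0.22193256, -0.47536086,  0.25266692]), 'tool_rot': array([ 0.88255504,  1.3859792 , -0.88126664]), 'contact_force': array([ 0.3908074 , -0.67413202, -0.25432545]), 'moment': array([ 0.00387758, -0.00385241, -0.03620729]), 'gripper_width': 1.0022556299580005}
scene [ 1.36445646 -0.34798747  0.73096566] [-1.96160858 -1.21835298  0.60643284] 54.96535531245906 [-0.06933786  0.          0.          0.          0.        ]
side [0.39679296 0.90865134 0.68211938] [-0.35836185  2.64705838 -1.45281644] 57.94638265059525 [-0.00297447  0.          0.          0.          0.        ]
jig scene []
jig side [([232.2, 197.6], 0.67)]
pivot_left scene [([264.4, 193.8], 0.85)]
pivot_left side [([271.5, 210.7], 0
[... 948 characters left out ...]
foot_right side []
bar scene [([253.5, 226.8], 0.79), ([275.3, 211.3], 0.42)]
bar side [([240.9, 190.4], 0.59)]
    [ 0.66382205 -0.03001832  0.03647361] [np.float64(0.0027279751742636006), np.float64(0.002727975174263584)]
panel scene []
panel side [([230.4, 189.1], 0.6)]
nail_cup scene [([177.2, 222.7], 0.74), ([250.3, 231.3], 0.72)]
nail_cup side [([289.2, 176.1], 0.61)]
    [ 0.52555333 -0.21221938  0.01326023] [np.float64(0.0008465959338546233), np.float64(0.0008465959338547493)]
flux_jar scene [([296.1, 191.2], 0.63)]
flux_jar side [([252.8, 239.3], 0.88), ([211.7, 188.8], 0.52)]
    [0.56402521 0.174278   0.02121246] [np.float64(0.003465588558400602), np.float64(0.003465588558400575)]
```

View pics/scene0.png

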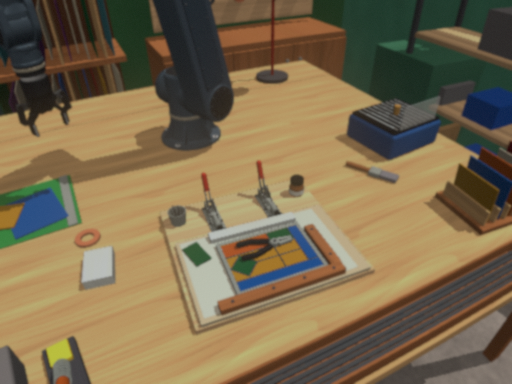

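View pics/side0.png

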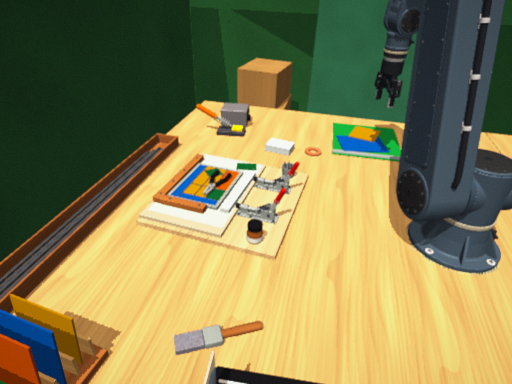

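```bash
python3 - <<'E'
import cv2
a=cv2.imread('pics/scene0.png')[140:260,150:320];cv2.imwrite('pics/sz.png',cv2.resize(a,None,fx=4.5,fy=4.5,interpolation=3))
a=cv2.imread('pics/side0.png')[130:260,180:330];cv2.imwrite('pics/dz.png',cv2.resize(a,None,fx=4.5,fy=4.5,interpolation=3))
E
```

```text
(no output)
```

View pics/sz.png

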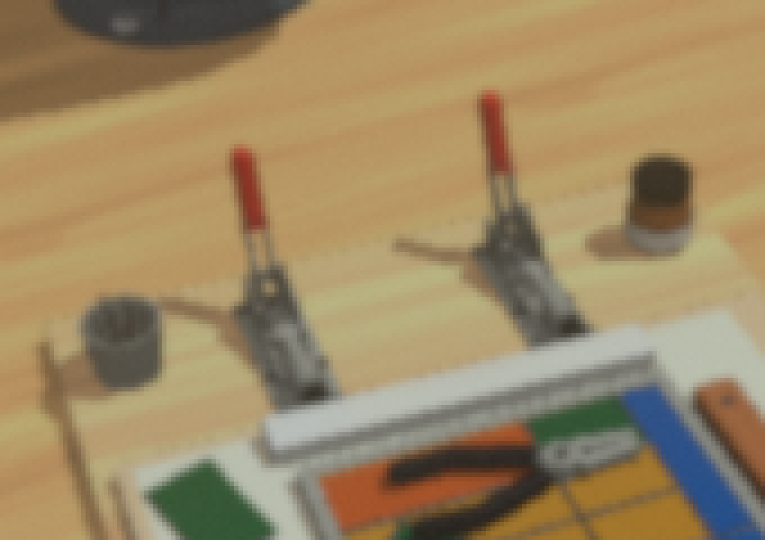

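View pics/dz.png

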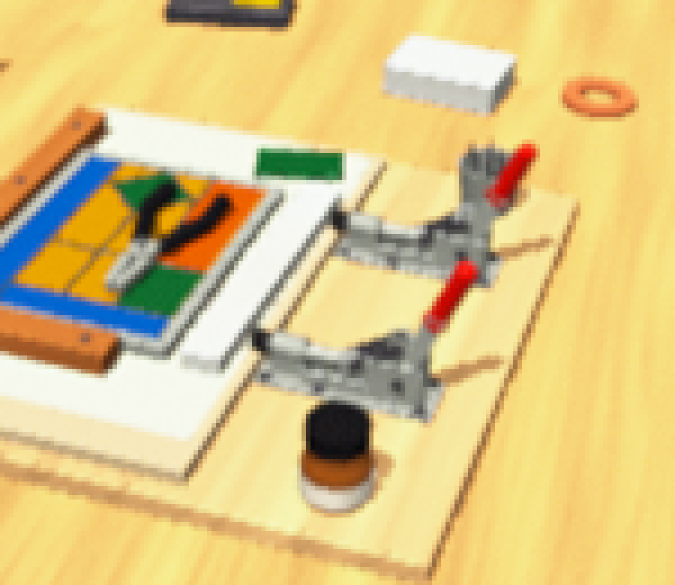

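```bash
python3 - <<'E'
from h import *
from scipy.optimize import least_squares
P={n:ctrl.get_image(n) for n in ['scene','side']}
s=lambda x,y:(150+x/4.5,140+y/4.5); d=lambda x,y:(180+x/4.5,130+y/4.5)
for nm,a,b in [('tipL',s(491,95),d(470,265)),('tipR',s(243,150),d(530,148)),('barR near top?',s(265,425),d(337,197)),('barL',s(650,332),d(252,330))]:
    print(nm,*tri([ray(P['scene'],a),ray(P['side'],b)]))
print('board near L',atz(P['side'],d(432,570),0.009),atz(P['side'],d(578,200),.018))
print('board near R scene',atz(P['scene'],s(47,325),.018), atz(P['scene'],s(725,232),.018))
print('bar', atz(P['side'],d(185,360),.046),atz(P['side'],d(225,368),.046),atz(P['side'],d(337,200),.046))
print('bar sc', atz(P['scene'],s(265,425),.046),atz(P['scene'],s(640,328),.046),atz(P['scene'],s(655,352),.046))
for t in ['pivot_left','pivot_right']:
  for n in P:
    r=ctrl.pinpoint(P[n],t)
    if r: print(t,n,atz(P[n],r[0]['position'],.04))
# red blobs
for n in P:
    f=P[n]['frame'].astype(int); m=((f[...,0]>110)&(f[...,1]<60)&(f[...,2]<60)).astype(np.uint8)
    k,l,st,c=cv2.connectedComponentsWithStats(m)
    for i in range(1,k):
        if st[i,4]>15 and 130<c[i][1]<230 and 180<c[i][0]<330: print(n,c[i],st[i])
E
```

```text
tipL [0.50410168 0.06818957 0.13481844] [np.float64(0.001541217331948725), np.float64(0.0015412173319486278)]
tipR [ 0.48922259 -0.10298702  0.13317761] [np.float64(0.0009955274062161052), np.float64(0.0009955274062160436)]
barR near top? [ 0.64303567 -0.15212909  0.03824744] [np.float64(0.0007088504712383537), np.float64(0.0007088504712383343)]
barL [0.66215504 0.08608702 0.05216961] [np.float64(0.0203073221167293), np.float64(0.020307322116729278)]
board near L [0.49057843 0.21531608 0.009     ] [ 0.45628582 -0.23898842  0.018     ]
board near R scene [ 0.4624968  -0.24518929  0.018     ] [0.57973939 0.21804446 0.018     ]
bar [0.68627679 0.10262323 0.046     ] [0.65753482 0.10350307 0.046     ] [ 0.6392436  -0.13381854  0.046     ]
bar sc [ 0.6502343  -0.15455688  0.046     ] [0.67307651 0.09175277 0.046     ] [0.69764882 0.08834515 0.046     ]
pivot_left scene [ 0.52218004 -0.10889244  0.04      ]
pivot_left side [0.54039131 0.06690677 0.04      ]
pivot_right scene [ 0.52741294 -0.11016754  0.04      ]
pivot_right side [ 0.53949793 -0.1269873   0.04      ]
scene [259.35714286 169.5       ] [258 163   4  14  28]
scene [204.74285714 182.05714286] [203 175   5  15  35]
side [293.5       168.2826087] [290 163   9  11  46]
side [280.32727273 194.4       ] [276 188  10  15  55]
```

```bash
python3 - <<'E'
from h import *
from scipy.optimize import least_squares
P={n:ctrl.get_image(n) for n in ['scene','side']}
obs=[]
T={('scene',0):((259.3,161.3),(259.4,169.7)),('scene',1):((204,173.5),(204.9,182.2)),('side',0):((284.4,188.9),(280.2,194.6)),('side',1):((297.8,163),(293.4,168.4))}
piv={('scene',0):(264.4,193.8),('side',0):(271.5,210.7),('scene',1):(208,206.1),('side',1):(281.2,181.9)}
e=np.radians(116)
def pts(v):
    x,y,w,yaw=v; c,s=np.cos(yaw),np.sin(yaw); ux=np.array([c,s,0]);uy=np.array([-s,c,0])
    out=[]
    for k in (0,1):
        pv=np.array([x,y,.04])+(w if k==0 else -w)*uy
        out.append([pv+r*(np.cos(e)*ux+np.sin(e)*np.array([0,0,1])) for r in (.105,.0775,0)])
    return out
def res(v):
    o=[];q=pts(v)
    for (n,k),(a,b) in T.items():
        pr=proj(P[n],q[k]); o+=[*(pr[0]-a),*(pr[1]-b),*(.2*(pr[2]-piv[n,k]))]
    return np.array(o)
r=least_squares(res,[.54,-.02,.088,-.08],loss='soft_l1',x_scale=[.1,.1,.1,.1])
print(r.x,np.degrees(r.x[3]));print(np.round(res(r.x).reshape(-1,6),1))
for q in pts(r.x): print(np.round(q,4).tolist())
st=ctrl.get_state();print(cv2.Rodrigues(st['tool_rot'])[0].round(3))
E
```

```text
[ 0.54236347 -0.02279777  0.08545012 -0.08239011] -4.720605760721098
[[-1.2 -0.3  0.2  0.1 -0.1  0.1]
 [-0.6 -0.6  0.4 -0.2  0.5  0.2]
 [-0.1  0.1 -0.5  0.6 -0.8  0.2]
 [-0.2 -0.4 -0.1  0.1  0.2  0.4]]
[[0.5035, 0.0662, 0.1344], [0.5155, 0.0652, 0.1097], [0.5494, 0.0624, 0.04]]
[[0.4895, -0.1042, 0.1344], [0.5015, -0.1052, 0.1097], [0.5353, -0.108, 0.04]]
[[-0.     0.906  0.423]
 [ 0.     0.423 -0.906]
 [-1.    -0.    -0.   ]]
```

Emit:
apply_moves(linear=[[0,0,0],[0,0,0],[0,0,0],[0,0,0],[0,0,0]], turn=[[7.43,0,0],[7.43,0,0],[7.43,0,0],[7.43,0,0],[0,0,0]], gripper=[0,0,0,0,0], newtons=40)

```text
time: 2.1
tool_pos: [0.2221, -0.4757, 0.2533]
tool_rot: [1.271, 1.169, -1.271]
contact_force: [-0.0, -0.5, -0.5]
gripper_width: 0.145
```

Emit:
apply_moves(linear=[[7.3,19.2,-39.2],[7.3,19.2,-39.2],[7.3,19.2,-39.2],[7.3,19.2,-39.2],[7.3,19.2,-39.2],[7.3,19.2,-39.2],[7.3,19.2,-39.2],[7.3,19.2,-39.2],[7.3,19.2,-39.2],[7.3,19.2,-39.2]], turn=[[0,0,0],[0,0,0],[0,0,0],[0,0,0],[0,0,0],[0,0,0],[0,0,0],[0,0,0],[0,0,0],[0,0,0]], gripper=[0,0,0,0,0,0,0,0,0,0])

```text
time: 3.1
tool_pos: [0.4462, -0.099, 0.1803]
tool_rot: [1.266, 1.171, -1.266]
contact_force: [0.2, -0.6, -0.9]
gripper_width: -0.002
```

```bash
cat > st.py <<'E'
from h import *
import sys
st=ctrl.get_state();R=cv2.Rodrigues(st['tool_rot'])[0]
print(st['time'],st['tool_pos'].round(4),'F',st['contact_force'].round(1),st['gripper_width']);print(R.round(3))
y=-0.08239;c,s=np.cos(y),np.sin(y)
for n,p in (('R',(.5353,-.108)),('L',(.5494,.0624))):
    d=st['tool_pos'][:2]-p; print(n,'jig rel pivot mm',(1e3*np.array([c*d[0]+s*d[1],-s*d[0]+c*d[1],st['tool_pos'][2]-.04])).round(1))
for n in sys.argv[2:]: 
    p=ctrl.get_image(n); 
    b=cv2.cvtColor(p['frame'],cv2.COLOR_RGB2BGR)
    if n=='scene': b=cv2.resize(b[110:270,130:340],None,fx=3.6,fy=3.6,interpolation=2)
    if n=='side': b=cv2.resize(b[100:260,180:390],None,fx=3.6,fy=3.6,interpolation=2)
    cv2.imwrite(f'pics/{n}_{sys.argv[1]}.png',b)
E
python3 st.py 1 scene side wrist
```

```text
3.1 [ 0.4462 -0.099   0.1803] F [ 0.2 -0.6 -0.9] -0.00201107925115324
[[ 0.001  0.997 -0.077]
 [-0.    -0.077 -0.997]
 [-1.     0.001  0.   ]]
R jig rel pivot mm [-89.5   1.7 140.3]
L jig rel pivot mm [ -89.5 -169.3  140.3]
```

View pics/scene_1.png

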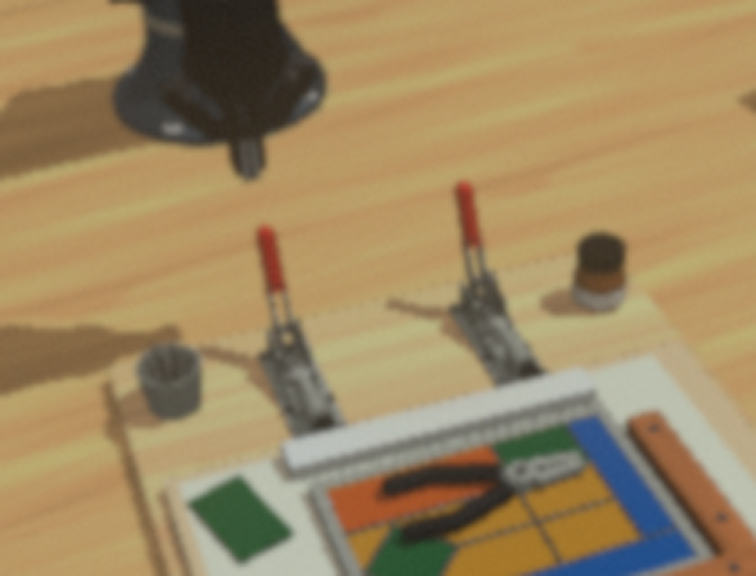

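View pics/side_1.png

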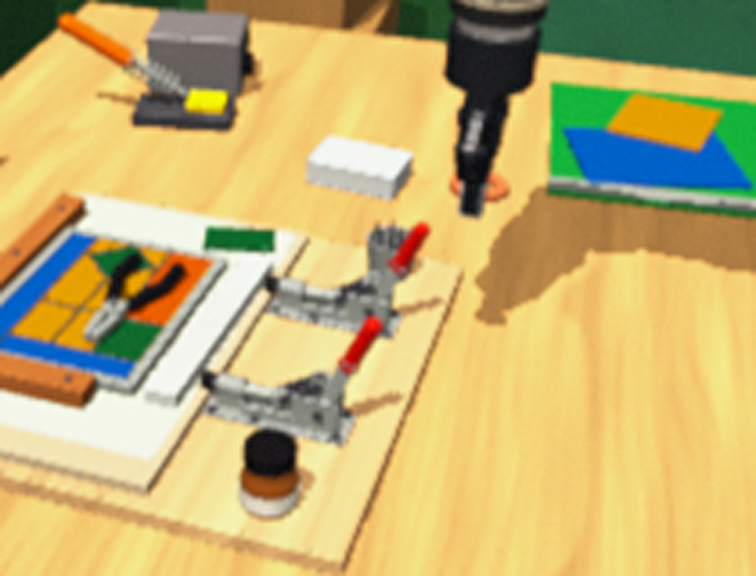

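View pics/wrist_1.png

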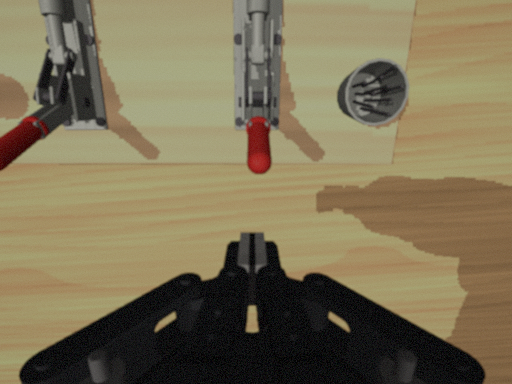

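```bash
python3 - <<'E'
from h import *
p=ctrl.get_image('side')
for z in (.165,.158,.15,.145,.14): print(z,((proj(p,[.4462,-.099,z])[0]-[180,100])*3.6).round(1))
p=ctrl.get_image('scene')
for z in (.165,.158,.15,.145,.14): print(z,((proj(p,[.4462,-.099,z])[0]-[130,110])*3.6).round(1))
E
```

```text
0.165 [474.  204.9]
0.158 [473.1 211.8]
0.15 [472.  219.7]
0.145 [471.4 224.6]
0.14 [470.7 229.4]
0.165 [248.9 167.4]
0.158 [249.8 174.7]
0.15 [250.8 183. ]
0.145 [251.4 188.2]
0.14 [252.1 193.3]
```

Emit:
apply_moves(linear=[[22,0,0.8],[21,0,0.9],[0,14,0],[0,14,0],[-1,14,0],[-2,14,0],[-2,8,0],[-2,8,0]], turn=[[0,0,0],[0,0,0],[0,0,0],[0,0,0],[0,0,0],[0,0,0],[0,0,0],[0,0,0]], gripper=[0,0,0,0,0,0,0,0])

```text
time: 4.15
tool_pos: [0.5178, -0.1091, 0.1449]
tool_rot: [1.27, 1.169, -1.27]
contact_force: [-0.8, -0.6, -0.8]
gripper_width: 0.002
```

```bash
python3 st.py 2 scene side wrist
```

```text
4.15 [ 0.5178 -0.1091  0.1449] F [-0.8 -0.6 -0.8] 0.0016325294779332585
[[ 0.     0.997 -0.082]
 [-0.    -0.082 -0.997]
 [-1.     0.     0.   ]]
R jig rel pivot mm [-17.3  -2.6 104.9]
L jig rel pivot mm [ -17.3 -173.5  104.9]
```

View pics/side_2.png

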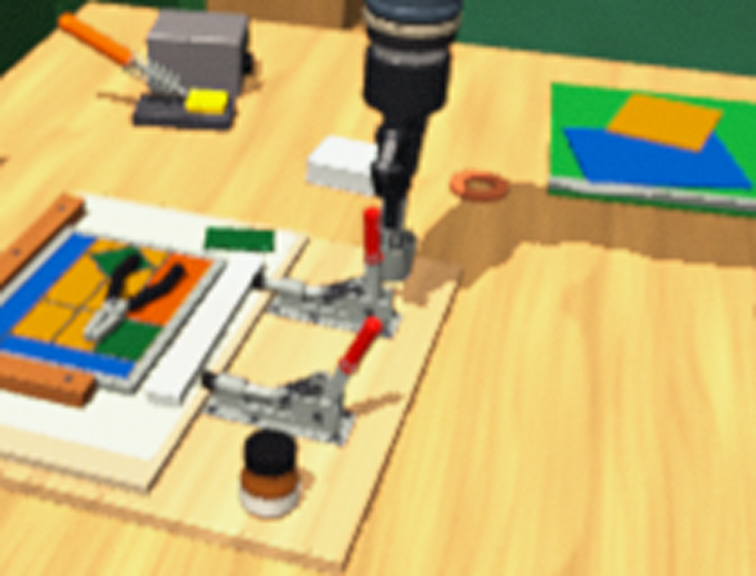

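View pics/wrist_2.png

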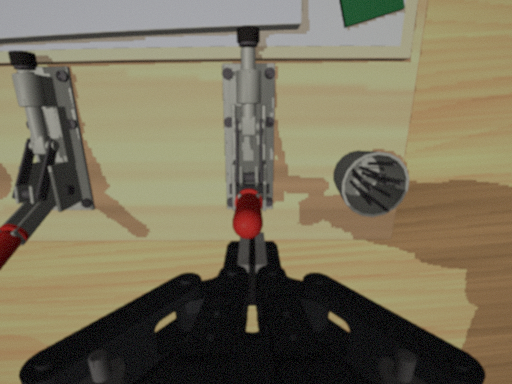

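Emit:
apply_moves(linear=[[-1,7,-1],[-1,7,-1],[2,9.5,0],[2.5,9.5,0],[3,9,0],[5,9,0],[7,9.5,0],[0,0,0]], turn=[[0,0,0],[0,0,0],[0,0,0],[0,0,0],[0,0,0],[0,0,0],[0,0,0],[0,0,0]], gripper=[0,0,0,0,0,0,0,0])

```text
time: 5.1
tool_pos: [0.5788, -0.1113, 0.1255]
tool_rot: [1.269, 1.17, -1.269]
contact_force: [0.1, 0.4, 1.7]
gripper_width: 0.001
```

```bash
python3 st.py 3 side wrist
```

```text
5.1 [ 0.5788 -0.1113  0.1255] F [0.1 0.4 1.7] 0.001061187266348407
[[-0.     0.997 -0.082]
 [ 0.    -0.082 -0.997]
 [-1.    -0.    -0.   ]]
R jig rel pivot mm [43.6  0.3 85.5]
L jig rel pivot mm [  43.6 -170.7   85.5]
```

View pics/side_3.png

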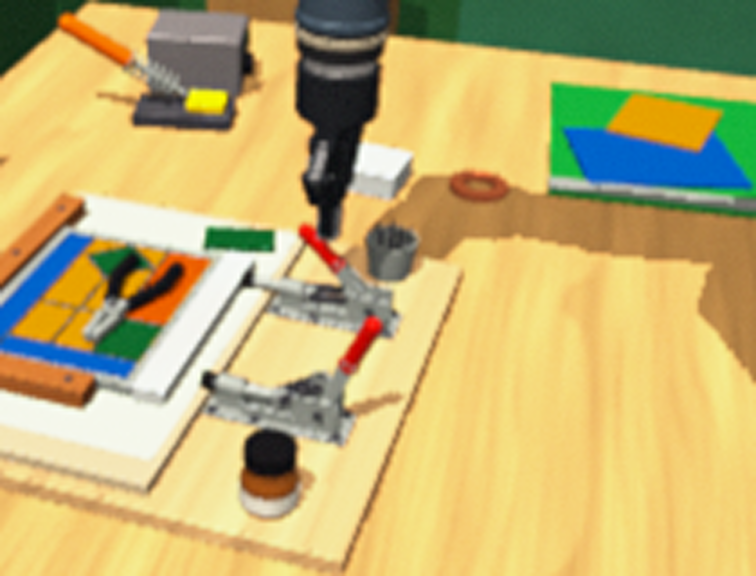

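View pics/wrist_3.png

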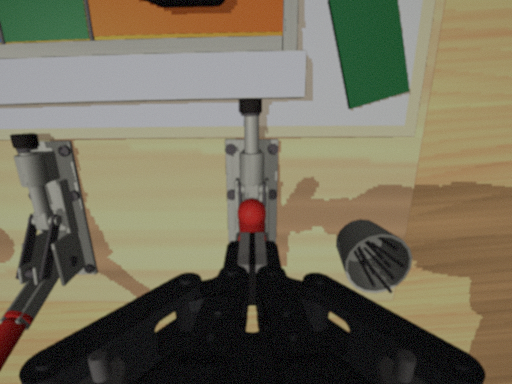

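Emit:
apply_moves(linear=[[4,5,0],[4,5,0],[4,4,0],[4,3,0],[4,2.5,0],[4,2,0],[2,0,0],[0,0,0]], turn=[[0,0,0],[0,0,0],[0,0,0],[0,0,0],[0,0,0],[0,0,0],[0,0,0],[0,0,0]], gripper=[0,0,0,0,0,0,0,0])

```text
time: 6.0
tool_pos: [0.5988, -0.1129, 0.1004]
tool_rot: [1.269, 1.17, -1.27]
contact_force: [-0.1, -0.7, -0.3]
gripper_width: 0.001
```

```bash
python3 st.py 4 side wrist
```

```text
6.0 [ 0.5988 -0.1129  0.1004] F [-0.1 -0.7 -0.3] 0.0013935511856138997
[[-0.001  0.997 -0.082]
 [ 0.    -0.082 -0.997]
 [-1.    -0.001 -0.   ]]
R jig rel pivot mm [63.7  0.3 60.4]
L jig rel pivot mm [  63.7 -170.7   60.4]
```

View pics/side_4.png

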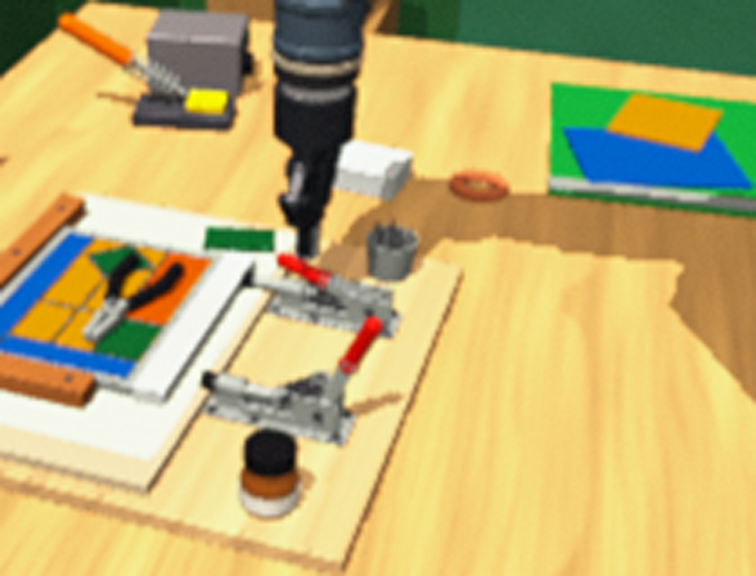

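View pics/wrist_4.png

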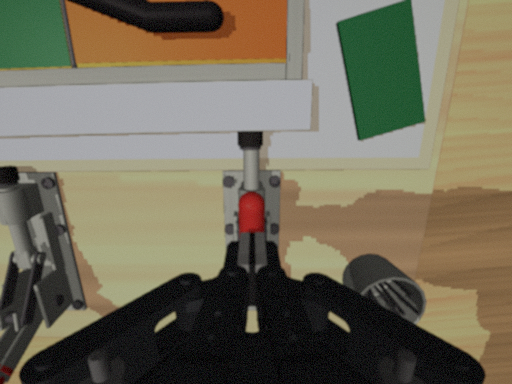

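Emit:
apply_moves(linear=[[-25,0,0],[-30,0,0],[-30,0,0],[0,-26,-28.5],[0,-26,-28.5],[0,-26,-28.5],[0,-26,-28.5],[0,-25,-28.5],[0,-25,-28.5],[0,0,0]], turn=[[0,0,0],[0,0,0],[0,0,0],[0,0,0],[0,0,0],[0,0,0],[0,0,0],[0,0,0],[0,0,0],[0,0,0]], gripper=[0,0,0,0,0,0,0,0,0,0])

```text
time: 7.1
tool_pos: [0.4515, 0.0113, 0.1882]
tool_rot: [1.245, 1.243, -1.19]
contact_force: [-0.5, -0.6, -0.0]
gripper_width: -0.004
```

```bash
python3 st.py 5 side wrist
```

```text
7.1 [0.4515 0.0113 0.1882] F [-0.5 -0.6 -0. ] -0.0037000095809394526
[[-0.001  1.    -0.003]
 [ 0.046 -0.003 -0.999]
 [-0.999 -0.001 -0.046]]
R jig rel pivot mm [-93.3 112.  148.2]
L jig rel pivot mm [-93.3 -59.  148.2]
```

View pics/side_5.png

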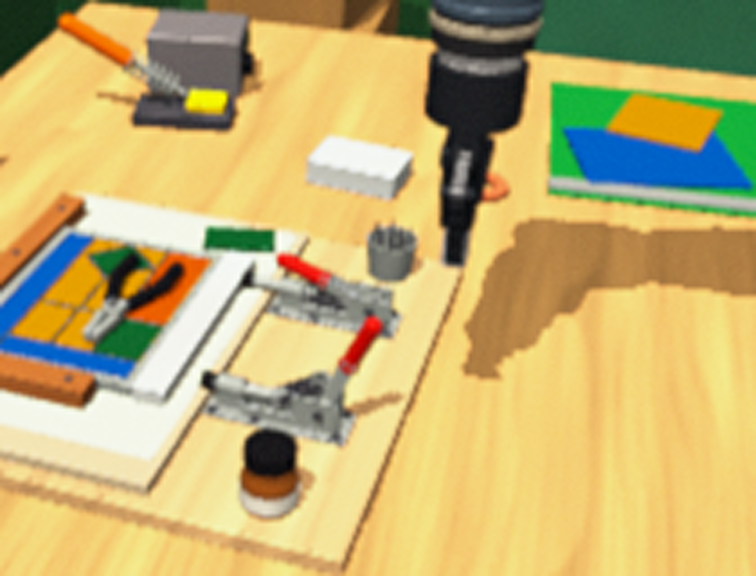

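View pics/wrist_5.png

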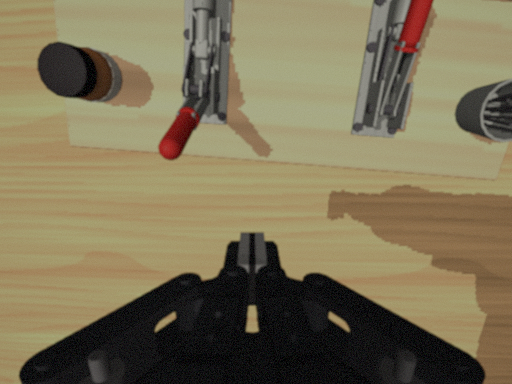

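Emit:
apply_moves(linear=[[0,0,0],[0,0,0]], turn=[[0,0,0],[0,0,0]], gripper=[0,0])

```text
time: 7.4
tool_pos: [0.4551, 0.0101, 0.1876]
tool_rot: [1.247, 1.24, -1.191]
contact_force: [-0.3, 0.5, -1.0]
gripper_width: 0.0
```

```bash
python3 st.py 6; python3 -c "
from h import *
s=ctrl.get_state();print(s['q'],s['qd'])"
```

```text
7.4 [0.4551 0.0101 0.1876] F [-0.3  0.5 -1. ] 0.00021802032543152518
[[ 0.     1.    -0.005]
 [ 0.045 -0.005 -0.999]
 [-0.999 -0.    -0.045]]
R jig rel pivot mm [-89.6 111.1 147.6]
L jig rel pivot mm [-89.6 -59.9 147.6]
[-0.00634277  0.15351926 -0.29665982  1.12077825  0.0454702   3.14062734] [-0.00278033  0.00256903 -0.00311119  0.00053473  0.00096017 -0.00162007]
```

Emit:
apply_moves(linear=[[0,0,0],[0,0,0],[0,0,0],[0,0,0],[0,0,0],[0,0,0],[0,0,0],[0,0,0],[0,0,0],[0,0,0]], turn=[[-8.5,0,0],[-8.5,0,0],[-8.5,0,0],[-8.5,0,0],[-8.5,0,0],[-8.5,0,0],[-8.5,0,0],[-8.5,0,0],[-8.5,0,0],[-8.5,0,0]], gripper=[0,0,0,0,0,0,0,0,0,0])

```text
time: 8.4
tool_pos: [0.4549, 0.0101, 0.1873]
tool_rot: [0.104, 1.572, -0.032]
contact_force: [-0.1, 0.3, -0.3]
gripper_width: 0.001
```

Emit:
apply_moves(linear=[[0,0,0],[0,0,0],[0,0,0],[0,0,0],[0,0,0],[0,0,0],[0,0,0],[0,0,0],[0,0,0],[0,0,0]], turn=[[-8.5,0,0],[-8.5,0,0],[-8.5,0,0],[-8.5,0,0],[-8.5,0,0],[-8.5,0,0],[-8.5,0,0],[-8.5,0,0],[-8.5,0,0],[0,0,0]], gripper=[0,0,0,0,0,0,0,0,0,0])

```text
time: 9.4
tool_pos: [0.4548, 0.0101, 0.1874]
tool_rot: [-0.931, 1.319, 0.993]
contact_force: [0.1, 0.3, -0.3]
gripper_width: 0.001
```

```bash
python3 st.py 6; python3 -c "
from h import *
s=ctrl.get_state();print(s['q'])
R=cv2.Rodrigues(s['tool_rot'])[0];y=-.08239;c,n=np.cos(y),np.sin(y)
T=np.array([[0,0,-1],[-c,-n,0],[-n,c,0]]).T
print(np.linalg.det(T),np.degrees(cv2.Rodrigues(R.T@T)[0].ravel()))
d=np.array([.5494-.09*c,.0624-.09*n,.188])-s['tool_pos'];print('after turn',T.T@d*1e3)"
```

```text
9.4 [0.4548 0.0101 0.1874] F [ 0.1  0.3 -0.3] 0.001471698641754391
[[-0.001 -0.947  0.32 ]
 [ 0.046  0.32   0.946]
 [-0.999  0.015  0.043]]
R jig rel pivot mm [-89.9 111.1 147.4]
L jig rel pivot mm [-89.9 -59.9 147.4]
[-0.00631567  0.15359197 -0.29713054  1.12087799  0.04557023  0.31962594]
0.9999999999999999 [-13.95310886   2.55730621  -0.55977088]
after turn [-6.30279539e-01  5.08225558e-02  5.99041342e+01]
```

Emit:
apply_moves(linear=[[0,0,0],[0,0,0],[0,0,20],[0,0,20],[0,0,20],[0,0,0],[0,0,0]], turn=[[-6.98,1.28,-0.28],[-6.98,1.28,-0.28],[0,0,0],[0,0,0],[0,0,0],[0,0,0],[0,0,0]], gripper=[0,0,0,0,0,0,0])

```text
time: 10.1
tool_pos: [0.4595, 0.0702, 0.1874]
tool_rot: [-1.146, 1.249, 1.146]
contact_force: [0.1, 0.3, -0.3]
gripper_width: -0.003
```

```bash
python3 st.py 7 side wrist
```

```text
10.1 [0.4595 0.0702 0.1874] F [ 0.1  0.3 -0.3] -0.002559427972967942
[[-0.    -0.996  0.086]
 [-0.     0.086  0.996]
 [-1.     0.    -0.   ]]
R jig rel pivot mm [-90.2 171.3 147.4]
L jig rel pivot mm [-90.2   0.3 147.4]
```

View pics/side_7.png

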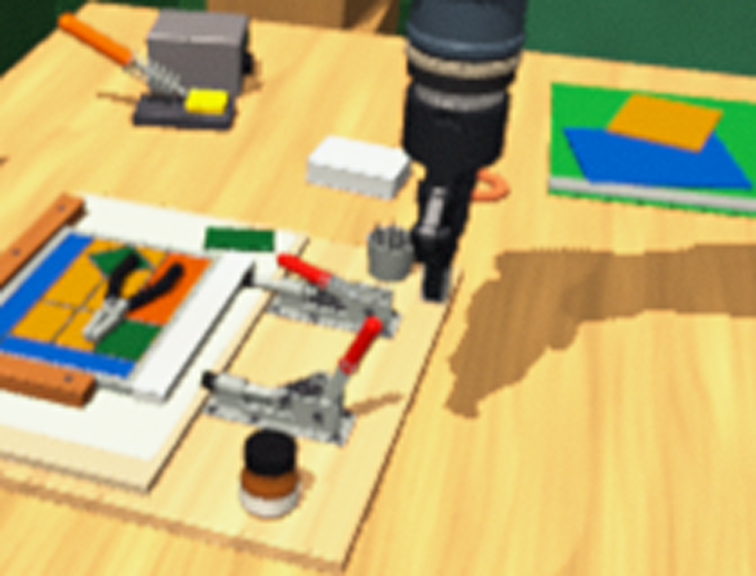

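View pics/wrist_7.png

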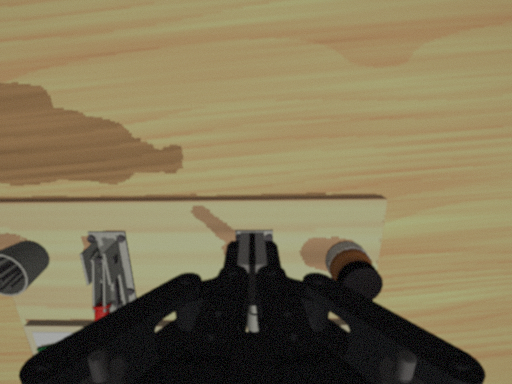

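Emit:
apply_moves(linear=[[25,0,0],[25,0,0],[0,-14,0],[0,-14,0],[-1,-14,0],[-2,-14,0],[-2,-8,0],[-2,-8,0],[0,0,0]], turn=[[0,0,0],[0,0,0],[0,0,0],[0,0,0],[0,0,0],[0,0,0],[0,0,0],[0,0,0],[0,0,0]], gripper=[0,0,0,0,0,0,0,0,0])

```text
time: 11.1
tool_pos: [0.5325, 0.0638, 0.1452]
tool_rot: [-1.147, 1.247, 1.145]
contact_force: [-0.2, 0.1, 0.2]
gripper_width: 0.002
```

```bash
python3 st.py 8 side scene
```

```text
11.1 [0.5325 0.0638 0.1452] F [-0.2  0.1  0.2] 0.0019766491145428388
[[ 0.002 -0.996  0.085]
 [ 0.     0.085  0.996]
 [-1.    -0.002  0.   ]]
R jig rel pivot mm [-16.9 171.  105.2]
L jig rel pivot mm [-16.9   0.  105.2]
```

View pics/side_8.png

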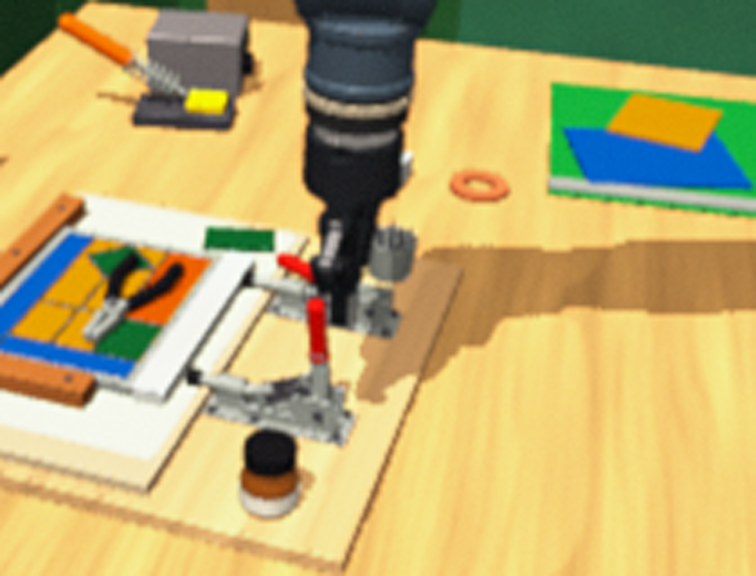

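View pics/scene_8.png

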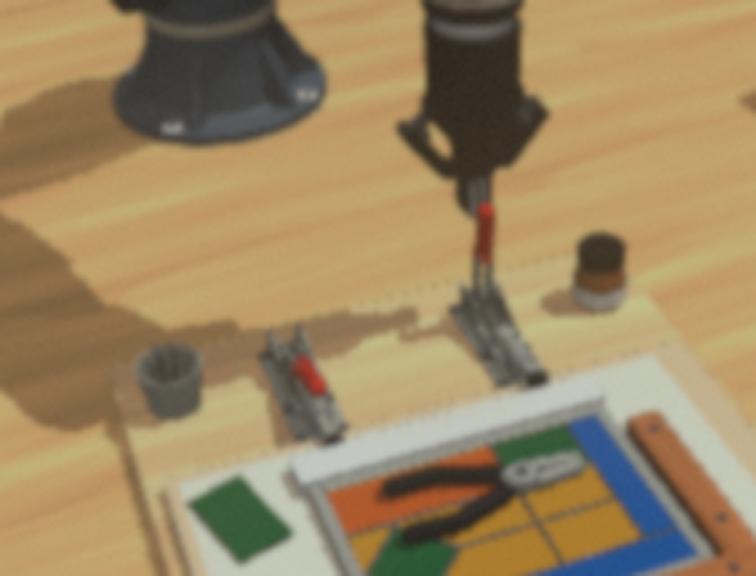

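Emit:
apply_moves(linear=[[-1,-7,0],[-1,-7,0],[2,-9.5,0],[2.5,-9.5,0],[3,-9,0],[5,-9,0],[7,-9.5,0],[0,0,0]], turn=[[0,0,0],[0,0,0],[0,0,0],[0,0,0],[0,0,0],[0,0,0],[0,0,0],[0,0,0]], gripper=[0,0,0,0,0,0,0,0])

```text
time: 12.0
tool_pos: [0.5925, 0.0589, 0.1258]
tool_rot: [-1.147, 1.248, 1.147]
contact_force: [0.2, 1.1, 1.0]
gripper_width: 0.002
```

```bash
python3 st.py 9 side scene
```

```text
12.0 [0.5925 0.0589 0.1258] F [0.2 1.1 1. ] 0.001849304155361941
[[-0.    -0.996  0.084]
 [-0.     0.084  0.996]
 [-1.     0.    -0.   ]]
R jig rel pivot mm [ 43.2 171.   85.8]
L jig rel pivot mm [43.2  0.  85.8]
```

View pics/side_9.png

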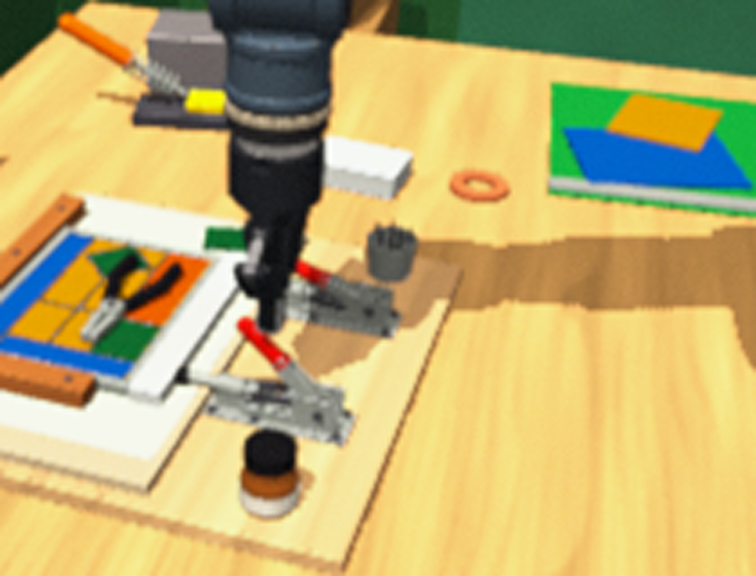

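View pics/scene_9.png

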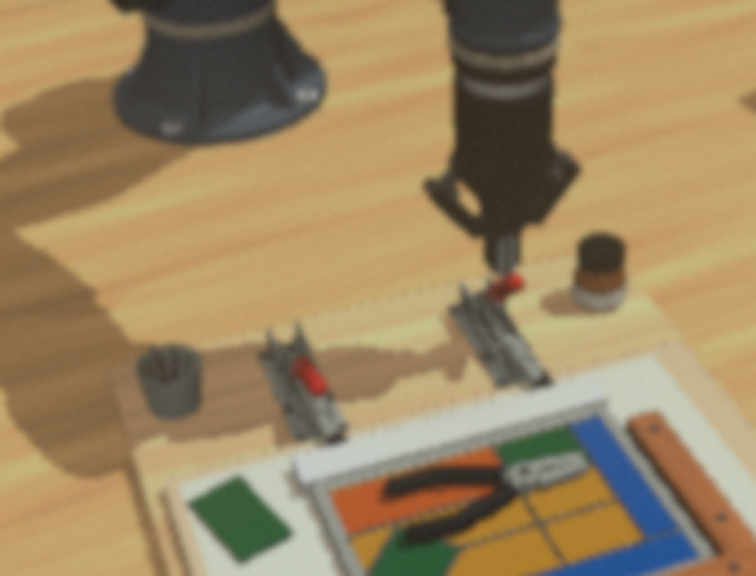

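Emit:
apply_moves(linear=[[4,-5,0.5],[4,-5,0.5],[4,-4,0],[4,-3,0],[4,-2.5,0],[4,-2,0],[2,0,0],[0,0,0]], turn=[[0,0,0],[0,0,0],[0,0,0],[0,0,0],[0,0,0],[0,0,0],[0,0,0],[0,0,0]], gripper=[0,0,0,0,0,0,0,0])

```text
time: 12.9
tool_pos: [0.6127, 0.0582, 0.1007]
tool_rot: [-1.147, 1.248, 1.147]
contact_force: [-0.1, -1.1, 0.2]
gripper_width: 0.001
```

```bash
python3 st.py 10 side scene
```

```text
12.9 [0.6127 0.0582 0.1007] F [-0.1 -1.1  0.2] 0.0011460104123243156
[[-0.    -0.996  0.084]
 [-0.     0.084  0.996]
 [-1.     0.    -0.   ]]
R jig rel pivot mm [ 63.4 172.   60.7]
L jig rel pivot mm [63.4  1.1 60.7]
```

View pics/side_10.png

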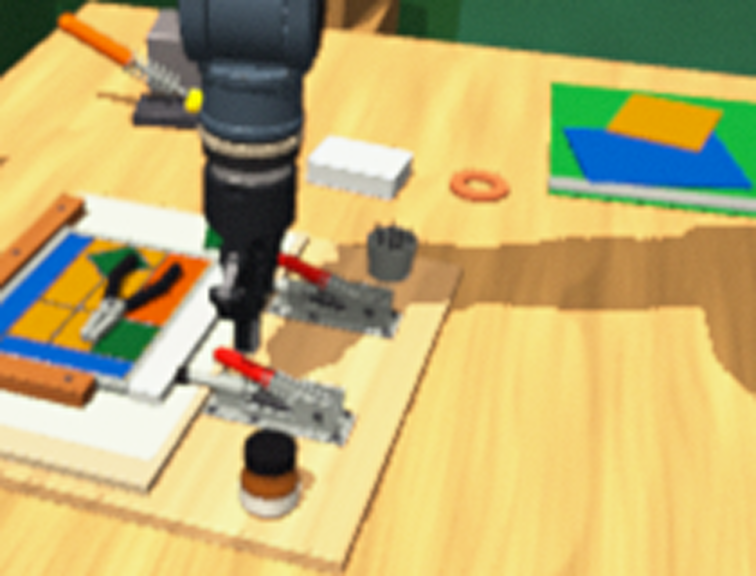

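View pics/scene_10.png

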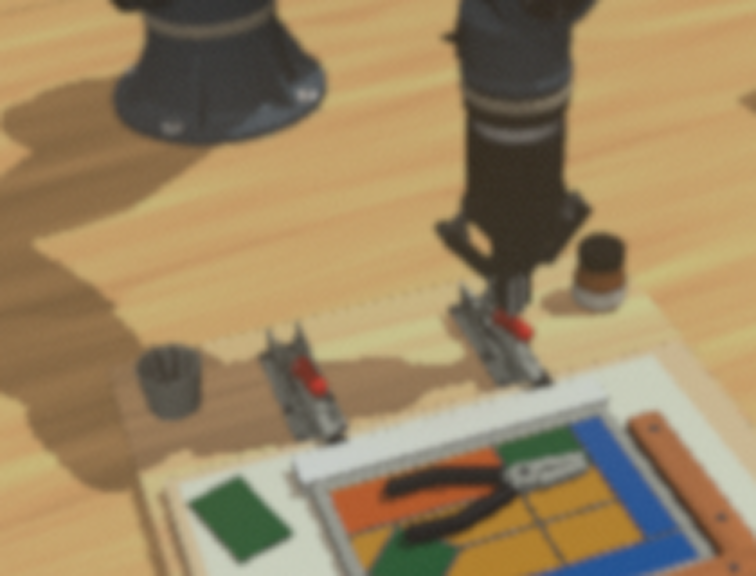

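Emit:
apply_moves(linear=[[-25,0,0],[-30,0,0],[-30,20,0],[-30,30,-15],[-30,30,-15],[-20,30,-15],[0,30,-15],[0,20,0],[0,0,0],[0,0,0]], turn=[[0,0,0],[0,0,0],[0,0,0],[0,0,0],[0,0,0],[0,0,0],[0,0,0],[0,0,0],[0,0,0],[0,0,0]], gripper=[0,0,0,0,0,0,0,0,0,0])

```text
time: 14.0
tool_pos: [0.4487, 0.0119, 0.2667]
tool_rot: [-1.148, 1.246, 1.146]
contact_force: [-0.1, 0.1, -0.6]
gripper_width: 0.001
```

```bash
python3 st.py 11 side scene wrist
python3 - <<'E'
from h import *
P={n:ctrl.get_image(n) for n in ['scene','side']}
y=-0.08239;c,s=np.cos(y),np.sin(y)
for nm,p in (('left',(.5494,.0624)),('right',(.5353,-.108))):
    # measured grip pt & red tip vs model at various e
    e_=[18,25,32,40]
    for n in P:
        r=ctrl.pinpoint(P[n],'grip_'+nm); print(nm,n,[(np.round(a['position'],1).tolist(),round(a['p'],2)) for a in r[:2]])
        for e in np.radians(e_):
            q=[[p[0]+c*R*np.cos(e),p[1]+s*R*np.cos(e),.04+R*np.sin(e)] for R in (.08,.105,.0775)]
            print('   ',round(np.degrees(e)),proj(P[n],q).round(1).tolist())
for n in P:
    f=P[n]['frame'].astype(int); m=((f[...,0]>110)&(f[...,1]<60)&(f[...,2]<60)).astype(np.uint8)
    k,l,st,cc=cv2.connectedComponentsWithStats(m)
    for i in range(1,k):
        if st[i,4]>10 and 130<cc[i][1]<230 and 180<cc[i][0]<330: print(n,cc[i],st[i])
E
```

```text
14.0 [0.4487 0.0119 0.2667] F [-0.1  0.1 -0.6] 0.001446338324559491
[[ 0.002 -0.996  0.084]
 [ 0.     0.084  0.996]
 [-1.    -0.002  0.   ]]
R jig rel pivot mm [-96.1 112.4 226.7]
L jig rel pivot mm [-96.2 -58.6 226.7]
left scene [([272.0, 200.3], 0.57), ([299.9, 191.9], 0.41)]
    18 [[273.6, 202.1], [276.9, 204.7], [273.3, 201.8]]
    25 [[273.2, 198.9], [276.4, 200.5], [272.9, 198.7]]
    32 [[272.6, 195.6], [275.6, 196.1], [272.3, 195.6]]
    40 [[271.7, 191.9], [274.5, 191.1], [271.5, 192.0]]
left side [([249.2, 204.2], 0.71)]
    18 [[244.5, 199.9], [237.4, 196.3], [245.2, 200.3]]
    25 [[245.6, 197.7], [238.8, 193.4], [246.3, 198.2]]
    32 [[247.1, 195.8], [240.7, 190.8], [247.8, 196.2]]
    40 [[249.2, 193.7], [243.4, 188.1], [249.8, 194.3]]
right scene [([216.8, 214.1], 0.58)]
    18 [[217.0, 216.4], [219.3, 219.5], [216.8, 216.1]]
    25 [[216.4, 213.1], [218.5, 215.1], [216.2, 212.9]]
    32 [[215.7, 209.8], [217.5, 210.6], [215.5, 209.7]]
    40 [[214.8, 205.8], [216.2, 205.3], [214.6, 205.9]]
right side [([263.7, 174.6], 0.67)]
    18 [[261.5, 173.8], [255.1, 170.6], [262.1, 174.1]]
    25 [[262.6, 171.7], [256.5, 167.9], [263.2, 172.1]]
    32 [[264.0, 169.8], [258.3, 165.4], [264.5, 170.3]]
    40 [[265.9, 167.9], [260.8, 162.8], [266.4, 168.4]]
scene [272.3125 200.3125] [269 198   7   6  16]
scene [215.5        214.59090909] [213 211   6   8  22]
side [263.19047619 174.30952381] [257 171  12   8  42]
side [246.12727273 200.90909091] [240 197  13   9  55]
```

View pics/side_11.png

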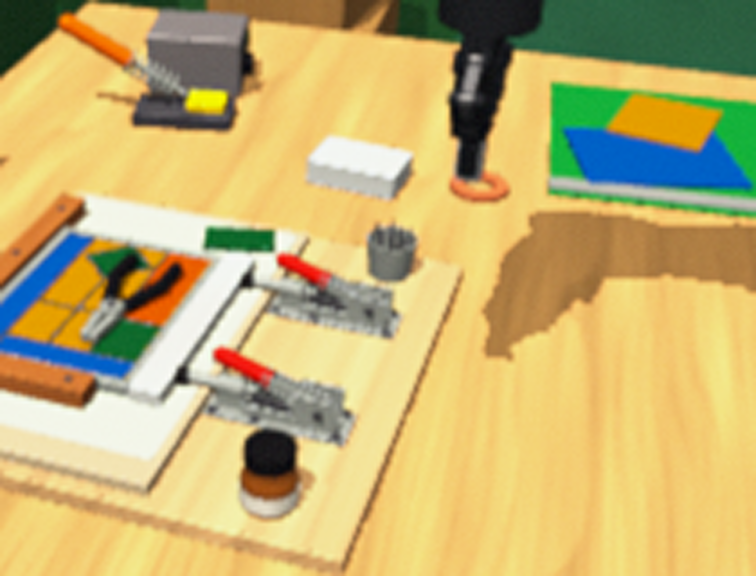

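View pics/scene_11.png

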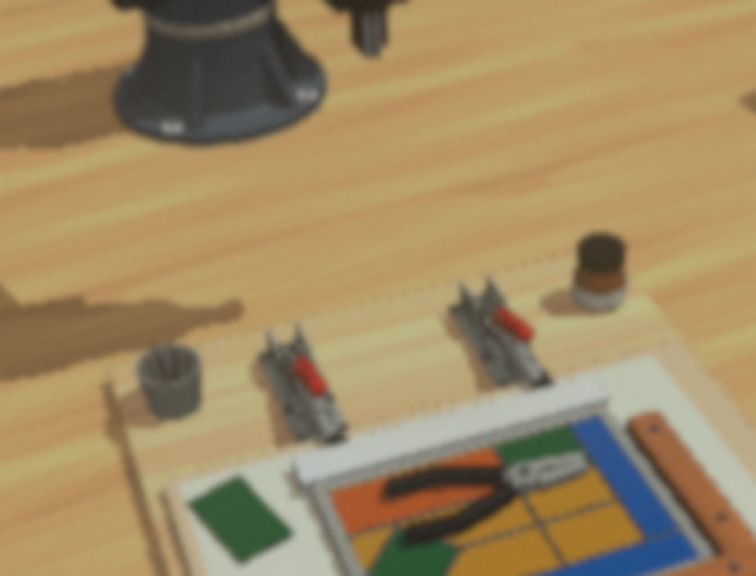

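```bash
python3 - <<'E'
from h import *
for n,(r0,r1,c0,c1) in {'scene':(195,310,190,350),'side':(150,225,150,265)}.items():
    fs=[ctrl.get_image(n)['frame'].astype(float) for _ in range(5)]
    a=np.mean(fs,0).astype(np.uint8)[r0:r1,c0:c1,::-1]
    a=cv2.resize(a,None,fx=5 if n=='scene' else 6.5,fy=5 if n=='scene' else 6.5,interpolation=2); print(a.shape); cv2.imwrite(f'pics/z_{n}.png',a)
E
```

```text
(575, 800, 3)
(488, 748, 3)
```

View pics/z_scene.png

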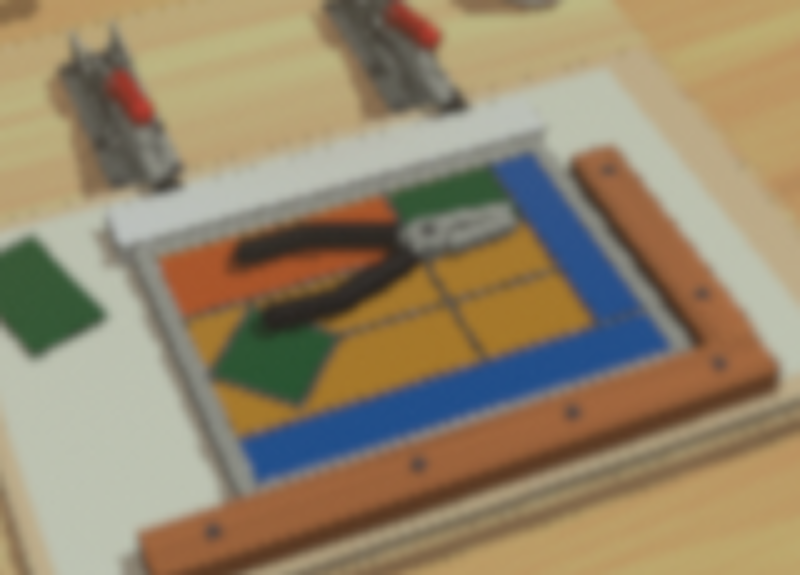

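View pics/z_side.png

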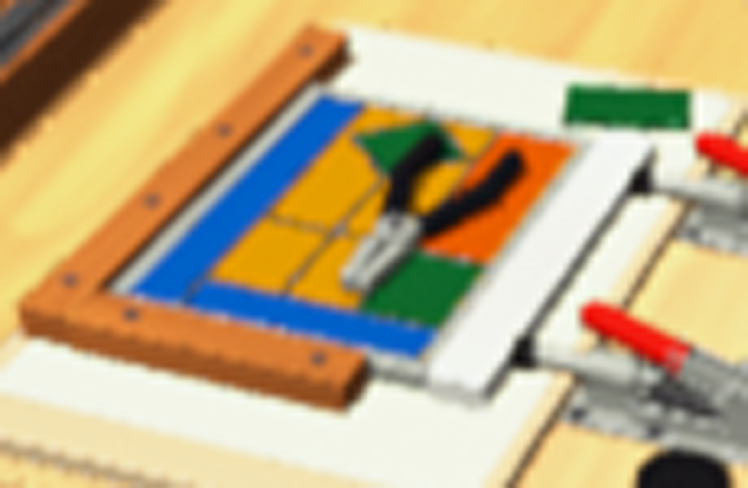

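```bash
python3 -c "
from h import *
print(ctrl.get_state()['time'],ctrl.sign_off())"
```

```text
the job is handed in; nothing more can be done
14.95 None
```

I pushed both clamp levers over into lock, right first and then left, using the closed fingertips. The job was handed in at about 15 s with the arm clear of everything.

**Last checks:**
- **Levers:** both red grips lie forward. In the side picture they match the locked position (elevation about 18°) within a pixel or two. In the scene picture they read between 18° and 25°, probably because only the lit upper side of each grip was picked out. The network's grip point for the left lever was about 6 px off in the side picture.
- **Panel and bar:** the pictures show both feet on the bar, the bar flush and square against the panel, and the panel against the far fence with no visible gap. I judged this by eye. I did not measure the foot force or the remaining gap in millimetres.
- **Loose pieces:** the pliers, cup, jar and offcut looked unmoved. The wrist force readings between moves stayed under about 2 N.

On the way to the left clamp the last joint reached its limit, which tilted the tool slightly in free air. I turned the gripper round half a turn and carried on; nothing was touched.

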